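# Pulse the coffee grinder: saucer under the chute, bayonet lid held at half turn

## Robot

A 7-joint arm with a two-finger parallel gripper is mounted at the origin on a cart in front of the work surface, level with it; the furniture and walls round the work are solid. World frame = base frame: x ahead of the robot, y to its left, z up, the work surface at z = 0. Lengths are in m, angles in rad, forces in N, time in s.
With the tool pointing down it reaches from about 0.425 to 0.875 m from the base axis. Payload 8.4 kg.
Tool frame: the origin (TCP) lies at the centre of the arm's flange, where the gripper is bolted on; the fingertips stand 173 mm ahead of it and the grasp point (between the pads) lies 155 mm ahead of it; z points along the fingers, y is the direction in which the jaws open and shut (so a half turn about z gives the same grasp; the last joint's range is limited). The gripper opens to 85 mm and grips with 20 to 120 N. Pads are 22 mm wide; open, the fingers measure 114 mm over their backs; the gripper's body (76 mm by 85 mm) begins 54 mm behind the grasp point. The pads swing forward as they close: fully open they stand 13 mm farther back than shut.
Start: joints at [1.194, 0.333, 0.04, 1.465, -0.013, 1.343, -0.059], TCP at [0.178, -0.625, 0.405] pointing down, gripper open.
Joint ranges: [-2.58, 2.58], [-0.38, 2.09], [-1.3, 1.39], [0.25, 2.4], [-1.5, 4.64], [0.08, 2.09], [-2.65, 2.65]. Speed limits (rad/s): [2.22, 2.22, 2.79, 2.79, 3.14, 3.14, 3.14].

## Interface

Orientations are given as a unit quaternion [w, x, y, z].
In Python, from plant import get_state, get_image, get_calibration, hand_in gives the robot as it stands.
- The arm moves only by the shell command python3 -m jog 'ROWS'. ROWS is JSON, a list of rows, each a list of 3 entries, a list of its own where there are three numbers: the turn, a rotation vector about the world's x, y, z in degrees, then the shift along the world's x, y, z in cm, then the closure, from -1 (fully open) to 1 (shut). A call has exactly 8 rows; each row is the pose to reach, as a shift and turn from the pose commanded when the call began; what a row does not reach only later rows make up. A row lasts 1/12 s, in which the tool goes at most 41.7 mm and 7.16 degrees, less where a joint would pass 70% of its speed; a pose out of reach is approached as far as the arm can. A call with a gripper value outside its range is refused whole. The fingers move at their own pace and stop on an object; the grip force is fixed at half the most. Time passes only in rows, so rows that repeat a pose let the fingers close, or fill a call up. It gives the time, the measured TCP pose, the force and the opening at its end, in the units of the state.
- get_state(): the state, without advancing time (a new reading comes with each control period).
- get_image(name): name is "side" or "top" or "wrist"; returns the picture (480x640x3 uint8, blue, green, red); there is no depth.
- get_calibration(name): a dict with "fx", "fy", "cx", "cy" (pixels), "R" (3x3) and "t" (3): a world point X has camera coordinates R X + t. Camera axes: x right, y down, z forward; pixel columns grow to the right and rows downward; lengths in m; the calibration is good to about 2 mm. A picture is of the moment at which its call begins: read the wrist's pose just before it. get_calibration takes no time and is no camera call; for the wrist camera it gives the pose at the moment of the call.
- hand_in(): hands the job in, once; it reports no verdict.
The state is a dict: "clock": time; "q": joint angles; "joint_vel": joint speeds; "effort": joint torques, N m; "tool_pos": TCP position; "tool_rot": TCP orientation; "ft_force": force on the tool from outside, world axes, zero at the start; "ft_torque": the same for the moment, N m; "opening": opening from 0.0 (shut) to 1.0 (fully open).
Only numpy, scipy, OpenCV 4.12 (cv2) and the standard library are available. Lean on these libraries where they do the work, as an engineer would, in place of code of your own. Each camera call takes 0.05 s, during which the arm holds its last target. There are 200 camera calls.

## Task

Get the coffee grinder ready and pulse it: first slide the empty saucer across the worktop, without lifting it, until it sits centred on the round mat under the grinder's chute. Then pick up the grinder's lid, let its two lugs down through the gaps in the collar until the lid sits flush, and twist it clockwise against its spring halfway to the lock, so that the bar handle lines up with the chute, never going on to the lock. Finish while still holding the lid there with the gripper, and leave the cup, the tape and the glass where they stand.

Things in the scene. Friction and masses are not known exactly. Their poses are not given: they have to be found in the camera images.
- grinder: fixed coffee grinder: upright black round housing, 102 mm across (112 at the foot), steel collar on top, 100 mm high. Origin: centre of its underside; z up; its front (-x) carries the chute. Steel marks below the collar, on both sides: dots under the entry gaps (line at yaw +0.70 rad from x), long ribs at half turn (x axis), square nubs at lock (yaw -0.70)
- collar_top (a point): centre of the round mouth, level with the collar's top face, 100 mm above the worktop. The mouth is 77 mm wide inside a 4 mm thick lip (102 mm outside); the lip has two gaps across from each other, 21 mm wide, through which the lid's lugs pass, on the line at yaw +0.70 rad (anticlockwise from above) from the grinder's x axis
- chute_tip (a point): lower end of the chute's nozzle (20 mm thick), 108 mm in front of the grinder's axis and 30 mm above the worktop; a 24 mm wide black arm at 45 to 57 mm height carries it. The saucer passes under it
- mat_center (a point): centre of the flat round black rubber mat (124 mm across, under 1 mm thick, no step to catch on) on the worktop under the chute, 135 mm from the grinder's axis along the grinder's -x
- drive_ring (a joint): turn in rad, clockwise from above, of the sprung ring in the mouth that takes the lugs: 0 rest, under the gaps; 0.70 half turn; lock from 1.15; stop at 1.40. No bump is felt: go by the angle. The spring (0.06 N m at 0, 0.14 at half) turns ring and lid back when let go. Lugs have 2.5 mm play each way in it: the ring lags the lid by 0 to 0.1 rad
- lid: loose lid, about 0.15 kg: grey round plug (72 mm across, 11 mm deep), two steel lugs across from each other at its bottom along its x axis (tips 87 mm apart, 14 mm wide, 5 mm high), black disc (94 mm across, z 11 to 17 mm), bar handle on top. Origin: centre of the plug's underside, z up. Starts upright on the worktop left or right of the mat. A half turn of it makes no difference
- lid_handle (a point): middle of the lid's bar handle, 29 mm above the lid's origin; the metal bar is 60 mm long along the lid's x axis (over the lugs), 14 mm wide, z 17 to 42 mm. Lid seated: disc flat on the collar, lid's origin 89 mm above the worktop; plug clearance 2.5 mm all round, lugs 3.5 mm each side in the gaps; once twisted it cannot be lifted out
- saucer: the loose empty white saucer, 115 mm across, 16 mm high at the rim, 0.12 kg or so, nothing on it; it starts on the worktop left or right of the mat, on the other side from the lid. Origin: centre of its underside, z up
- cup: bystander: white cup (63 mm, 50 mm high, handle) standing on a second saucer at the back left; origin at the centre of its underside
- tape: bystander: roll of brown tape lying flat, 96 mm across, 48 mm high, at the back right; origin at the centre of its underside
- glass_2: bystander: short clear glass, 76 mm across, 86 mm high, at the right; origin at the centre of its underside

How it is judged:
On the way, in this order (a step that is already met when the one before it is completed fails the run):
1. the empty saucer lies centred and still on the mat under the chute (horizontal distance between saucer and mat_center below 0.02 m and height (world z) of saucer below 0.006 m and angle between saucer's own z axis and vertical below 0.1 rad and linear speed of saucer below 0.02 m/s), for 0.2 s.
2. the lid sits flush in the collar with its lugs in the ring, not yet twisted (z of lid in the frame of grinder below 0.0925 m and horizontal distance between lid and collar_top below 0.006 m and angle between the z axis of lid and the z axis of grinder, either way round below 0.08 rad and value of joint drive_ring below 0.3 rad), for 0.1 s.
3. the lid is twisted to the half turn and held by the gripper (z of lid in the frame of grinder below 0.0925 m and horizontal distance between lid and collar_top below 0.006 m and angle between the z axis of lid and the z axis of grinder, either way round below 0.08 rad and value of joint drive_ring between 0.45 and 0.9 rad and angle between the x axis of lid and the x axis of grinder, either way round below 0.17 rad and contact force between the fingers and lid above 2 N), for 0.3 s.
At the end, for the whole second after the job is handed in: Saucer flat, centre within 20 mm of the mat's; lid flush in the collar (origin under 92.5 mm, within 6 mm of the axis, tilt under 0.08 rad), handle within 0.17 rad of the chute's line, ring between 0.45 and 0.90 rad and still, fingers holding the lid (over 2 N) (all of step 1 and all of step 3 and velocity of joint drive_ring between -0.1 and 0.1 rad/s); the arm keeps its last pose, push and grip.
It fails at once if the saucer is lifted off the worktop (more than 15 mm) instead of slid (height (world z) of saucer above 0.015 m).
It fails at once if the lid is twisted on to the lock (value of joint drive_ring above 1.15 rad).
It fails at once if the cup, tape or glass is shoved more than 30 mm or tipped (distance of any of cup, tape, glass_2 from where it was at the start of the episode above 0.03 m or angle between any of cup, tape, glass_2's own z axis and vertical above 0.35 rad).
It also fails if it takes over 67 s, if anything falls off the work surface, if the arm or the gripper's body presses on something with over 40 N, if the wrist force passes 120 N, or if a joint passes its speed limit or range.

## Working session

There is one attempt and no reset: what is moved stays moved. The work goes in short steps, Python scripts to look and compute and a shell command to move; the robot and the scene stay as the last step left them, time stands still between calls to the robot, and variables do not carry over. Pictures are saved under pics/ and viewed, about 8 in all and at most 12, crops included, and the job is handed in when it is done.

```bash
mkdir -p pics; ls; python3 - <<'E'
from plant import *
import cv2
for n in ("top","side"):
    im=get_image(n); cv2.imwrite(f"pics/{n}0.png",im)
    c=get_calibration(n); print(n,c)
s=get_state(); print({k:s[k] for k in("clock","tool_pos","tool_rot","opening","ft_force")})
E
```

```text
pics
top {'fx': 536.2751997572134, 'fy': 536.2751997572134, 'cx': 314.22733125542015, 'cy': 234.09326584308295, 'R': array([[-3.29276349e-03, -9.99994577e-01,  6.54486513e-05],
       [-9.78649324e-01,  3.20902768e-03, -2.05512049e-01],
       [ 2.05510724e-01, -7.40753849e-04, -9.78654583e-01]]), 't': array([-0.0245546 ,  0.60249157,  1.050015  ])}
side {'fx': 478.6748502864184, 'fy': 478.6748502864184, 'cx': 323.1699197045516, 'cy': 229.21594161176213, 'R': array([[-0.58560752,  0.8104605 ,  0.01475173],
       [ 0.53165966,  0.39776694, -0.74774291],
       [-0.61188384, -0.43004098, -0.66382447]]), 't': array([ 0.38732203, -0.23386464,  1.56814792])}
{'clock': 0.1, 'tool_pos': array([ 0.17820505, -0.62493182,  0.40389539]), 'tool_rot': array([-7.38364379e-04,  9.90372659e-01,  1.38424828e-01, -1.37848649e-04]), 'opening': 1.002582721312005, 'ft_force': array([-0.27980184, -0.00339513, -0.26855372])}
```

View pics/top0.png

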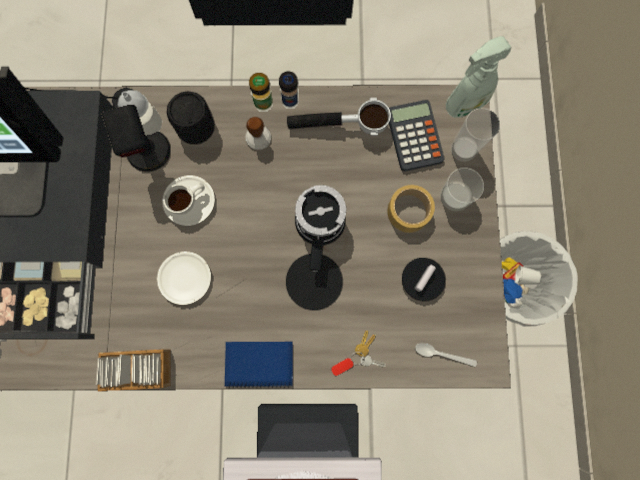

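View pics/side0.png

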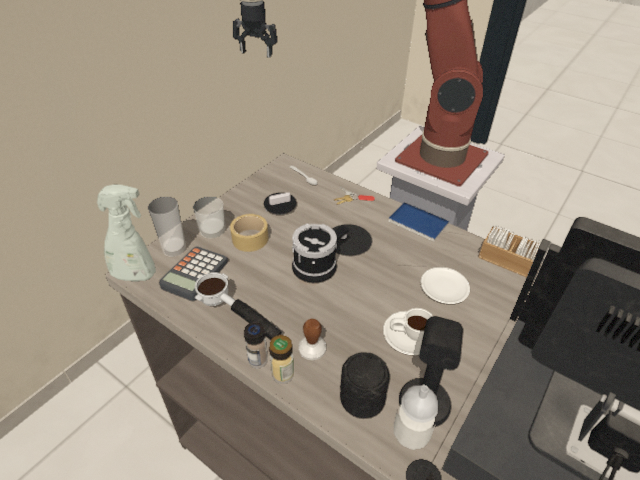

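The top view shows the saucer at about (184,278), the mat at (314,281), the grinder collar at (320,212) with its chute running down the picture, and the lid at (424,279). The side view agrees. Next I'll enlarge a crop to take the measurements.

```bash
cat > h.py <<'E'
from plant import *
import cv2, numpy as np
def ray(n,uv,z,c=None):
    c=c or get_calibration(n)
    p=cv2.undistortPoints(np.array([[uv]],float),np.array([[c['fx'],0,c['cx']],[0,c['fy'],c['cy']],[0,0,1]]),None)[0,0]
    R=np.array(c['R']);o=-R.T@c['t'];d=R.T@np.array([p[0],p[1],1]);return o+d*(z-o[2])/d[2]
def proj(n,X,c=None):
    c=c or get_calibration(n);p=np.array(c['R'])@X+c['t'];return np.array([c['fx']*p[0]/p[2]+c['cx'],c['fy']*p[1]/p[2]+c['cy']])
E
python3 - <<'E'
from h import *
im=cv2.imread("pics/top0.png")
a=cv2.resize(im[175:315,280:460],None,fx=4.4,fy=4.4,interpolation=cv2.INTER_CUBIC);cv2.imwrite("pics/c1.png",a)
# saucer by white threshold
g=im.min(2); m=np.zeros_like(g);m[240:320,145:225]=(g[240:320,145:225]>150)
c=max(cv2.findContours(m,0,1)[0],key=cv2.contourArea);e=cv2.fitEllipse(c);print("saucer",e,ray("top",e[0],.012))
# mat / lid dark
g=im.max(2)
for nm,(r0,r1,c0,c1),z in(("mat",(255,315,275,355),0.),("lid",(250,310,390,460),.017)):
    m=np.zeros_like(g);m[r0:r1,c0:c1]=(g[r0:r1,c0:c1]<70)
    c=max(cv2.findContours(m,0,1)[0],key=cv2.contourArea);h=cv2.convexHull(c);e=cv2.fitEllipse(h);print(nm,e,ray("top",e[0],z), cv2.minEnclosingCircle(h))
m=np.zeros_like(g);m[250:310,390:460]=im[250:310,390:460].min(2)>140
c=max(cv2.findContours(m,0,1)[0],key=cv2.contourArea);r=cv2.minAreaRect(c);print("bar",r,ray("top",r[0],.042)); b=cv2.boxPoints(r);print([ray("top",p,.042)[:2].round(4) for p in b])
E
```

```text
saucer ((183.4658966064453, 277.6079406738281), (51.39739227294922, 53.92020034790039), 51.064178466796875) [0.51903072 0.25286606 0.012     ]
mat ((313.9711608886719, 281.1488037109375), (56.30948257446289, 57.24872589111328), 31.1873779296875) [ 0.51197255 -0.0256887   0.        ] ((314.1761779785156, 281.1044006347656), 28.75644874572754)
lid ((423.2186584472656, 279.4793395996094), (43.072574615478516, 44.81232833862305), 144.19093322753906) [ 0.5127271  -0.25771863  0.017     ] ((423.0384521484375, 279.5961608886719), 22.510164260864258)
bar ((425.36517333984375, 276.9157409667969), (6.041988849639893, 26.60594940185547), 32.0053825378418) [ 0.51500011 -0.25730957  0.042     ]
[array([ 0.4949, -0.2365]), array([ 0.542 , -0.2679]), array([ 0.5352, -0.2783]), array([ 0.4883, -0.2468])]
```

View pics/c1.png

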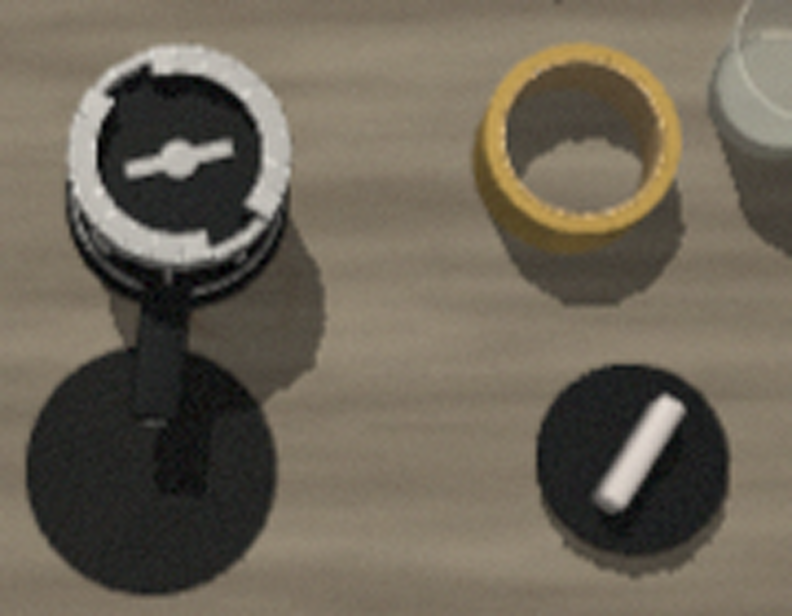

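```bash
python3 - <<'E'
from h import *
im=cv2.imread("pics/top0.png")
g=im.min(2);m=np.zeros_like(g);m[180:240,290:350]=g[180:240,290:350]>125
c=max(cv2.findContours(m,0,1)[0],key=cv2.contourArea);e=cv2.fitEllipse(cv2.convexHull(c));print(e)
p=ray("top",e[0],.1);print("collar",p)
q=[ray("top",(280+u/4.4,175+v/4.4),.1) for u,v in((127,83),(233,228))];d=q[0]-q[1];print("gap yaw",np.degrees(np.arctan2(d[1],d[0])),"mid",(q[0]+q[1])/2)
mt=ray("top",(313.97,281.15),0);d=p-mt;print("mat->collar",np.hypot(*d[:2]),np.degrees(np.arctan2(d[1],d[0])))
E
python3 -m jog '[[[0,0,0],[4,4.5,0],-1],[[0,0,0],[8,9,0],-1],[[0,0,0],[12,13.5,0],-1],[[0,0,0],[16,18,0],-1],[[0,0,0],[18,20,0],-1],[[0,0,0],[20,22.5,0],-1],[[0,0,0],[22,25,0],-1],[[0,0,0],[24,27,0],-1]]'
python3 -m jog '[[[0,0,0],[2,2.5,0],-1],[[0,0,0],[4,5,0],-1],[[0,0,0],[6,7.5,0],-1],[[0,0,0],[8,9.5,0],-1],[[0,0,0],[8,9.5,0],-1],[[0,0,0],[8,9.5,0],-1],[[0,0,0],[8,9.5,0],-1],[[0,0,0],[8,9.5,0],-1]]'
python3 - <<'E'
from h import *
c=get_calibration("wrist");s=get_state();im=get_image("wrist");cv2.imwrite("pics/w1.png",im)
import pickle;pickle.dump((c,s),open("w1.pkl","wb"));print(c,s["tool_pos"],s["tool_rot"],s["clock"])
print(proj("wrist",np.array([.5127,-.2577,.017])))
E
```

```text
((320.3059387207031, 209.2132110595703), (49.897430419921875, 51.26823425292969), 92.74137115478516)
collar [ 0.64594085 -0.03897269  0.1       ]
gap yaw 35.04201154735907 mid [ 0.64380811 -0.04002184  0.1       ]
mat->collar 0.13462811257736343 -5.6637618571987325
clock: 0.77
tool_pos: [0.4002, -0.3739, 0.4046]
tool_rot: [-0.0, 0.99, 0.138, -0.0]
ft_force: [0.6, -0.9, -0.2]
opening: 0.999
clock: 1.43
tool_pos: [0.4786, -0.282, 0.4044]
tool_rot: [0.0, 0.991, 0.137, -0.0]
ft_force: [-0.3, -0.5, -0.5]
opening: 0.998
{'fx': 391.541803685094, 'fy': 391.541803685094, 'cx': 320.693089466758, 'cy': 240.5342624836244, 'R': array([[ 2.72683090e-01, -9.62103498e-01, -8.89325764e-04],
       [-9.19581971e-01, -2.60903019e-01,  2.93766255e-01],
       [-2.82865569e-01, -7.92872821e-02, -9.55876873e-01]]), 't': array([-0.40051999,  0.32837018,  0.49289093])} [ 0.47864752 -0.28196316  0.40444056] [ 5.03886654e-06  9.90506068e-01  1.37468462e-01 -3.90199594e-04] 1.4333
[306.3928291  161.75321621]
```

View pics/w1.png

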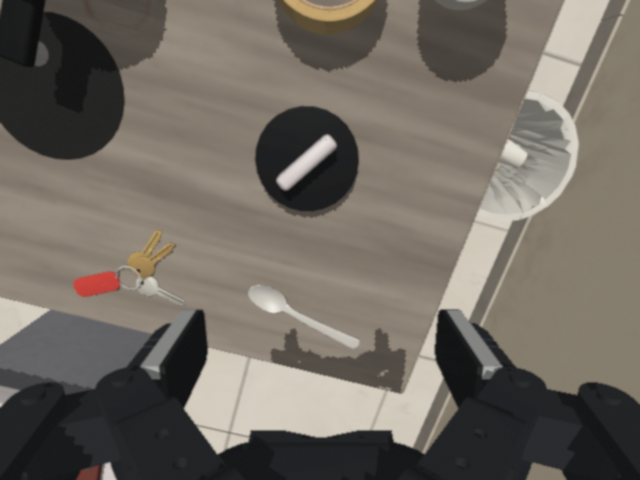

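The wrist view puts the lid at (306,158), within 4 px of its projection from the top view. The grinder yaw comes out at about -5° by both methods. Next I'll photograph the grinder on the way past and go on to the saucer.

```bash

python3 -m jog '[[[0,0,0],[0.3,4,0],-1],[[0,0,0],[0.6,8,0],-1],[[0,0,0],[0.9,12,0],-1],[[0,0,0],[1.2,16,0],-1],[[0,0,0],[1.5,20,0],-1],[[0,0,0],[1.8,22.5,0],-1],[[0,0,0],[2,24,0],-1],[[0,0,0],[2,24,0],-1]]'
python3 - <<'E'
from h import *
import pickle
c=get_calibration("wrist");s=get_state();im=get_image("wrist");cv2.imwrite("pics/w2.png",im);pickle.dump((c,s),open("w2.pkl","wb"))
E
python3 -m jog '[[[0,0,7],[0.3,4,0],-1],[[0,0,14],[0.5,8,0],-1],[[0,0,21],[0.8,12,0],-1],[[0,0,28],[1,16,0],-1],[[0,0,35],[1.2,20,0],-1],[[0,0,42],[1.4,24,0],-1],[[0,0,49],[1.6,28,0],-1],[[0,0,56],[1.8,31.5,0],-1]]'
python3 -m jog '[[[0,0,5.6],[0,2,0],-1],[[0,0,11.2],[0,4,0],-1],[[0,0,16.8],[0,4.5,0],-1],[[0,0,16.8],[0,4.5,0],-1],[[0,0,16.8],[0,4.5,0],-1],[[0,0,16.8],[0,4.5,0],-1],[[0,0,16.8],[0,4.5,0],-1],[[0,0,16.8],[0,4.5,0],-1]]'
python3 - <<'E'
from h import *
import pickle
c=get_calibration("wrist");s=get_state();im=get_image("wrist");cv2.imwrite("pics/w3.png",im);pickle.dump((c,s),open("w3.pkl","wb"))
w2=cv2.imread("pics/w2.png")
t=get_image("top");cv2.imwrite("pics/top1.png",t)
mont=np.hstack([cv2.resize(w2,(400,300)),cv2.resize(im,(400,300))]);
mont=np.vstack([mont,np.hstack([cv2.resize(t[180:405,0:300],(400,300)),cv2.resize(get_image("side")[150:390,320:640],(400,300))])]);cv2.imwrite("pics/m1.png",mont)
E
```

```text
clock: 2.15
tool_pos: [0.4995, -0.0376, 0.4051]
tool_rot: [-0.0, 0.99, 0.14, 0.0]
ft_force: [-0.1, 0.5, -0.5]
opening: 0.998
clock: 2.87
tool_pos: [0.5183, 0.2745, 0.4046]
tool_rot: [0.0, 0.808, 0.589, 0.0]
ft_force: [0.7, 0.3, -0.6]
opening: 1.0
clock: 3.53
tool_pos: [0.518, 0.318, 0.4048]
tool_rot: [0.0, 0.716, 0.698, -0.0]
ft_force: [0.4, 0.2, -0.1]
opening: 1.003
```

View pics/m1.png

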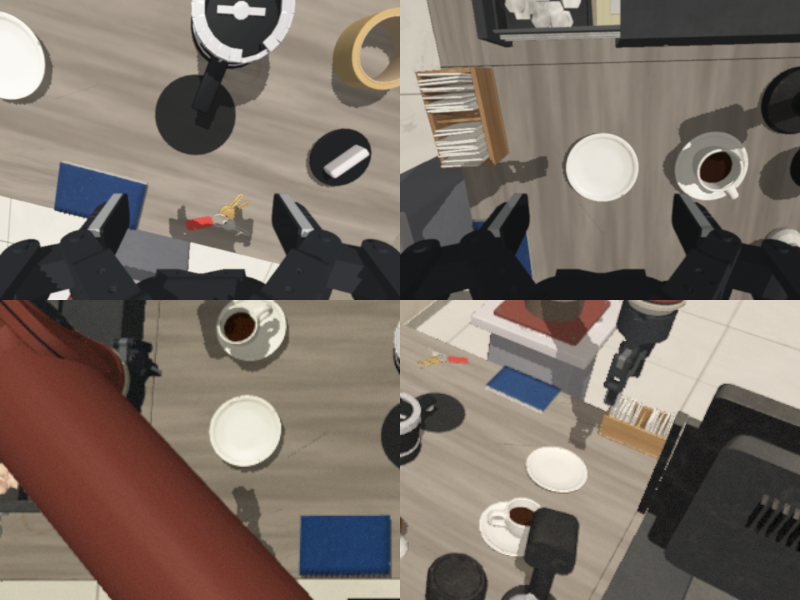

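Saucer at full-frame pixel (323,267) in the wrist view, between the fingers as intended. The tray's front edge is near row 64. I'll triangulate its y and height for clearance.

```bash
python3 - <<'E'
from h import *
import pickle
c,s=pickle.load(open("w3.pkl","rb"))
for z in(0,.04,.07,.1,.13,.16):
    print(z,"wrist edge y",ray("wrist",(190,62),z,c).round(3),"tray top-view",ray("top",(95,300),z).round(3), "box top-view",ray("top",(104,250),z).round(3),"wrist box",ray("wrist",(450,70),z,c).round(3))
im=cv2.imread("pics/w3.png");g=im.min(2);m=np.zeros_like(g);m[200:330,250:400]=(g[200:330,250:400]>150)
cc=max(cv2.findContours(m,0,1)[0],key=cv2.contourArea);e=cv2.fitEllipse(cc);print(e,ray("wrist",e[0],.012,c))
c2,_=pickle.load(open("w2.pkl","rb"));im=cv2.imread("pics/w2.png")
g=im.max(2);m=np.zeros_like(g);m[110:260,235:390]=g[110:260,235:390]<60
cv2.imwrite("pics/c2.png",cv2.resize(im[0:260,230:490],None,fx=2.3,fy=2.3,interpolation=cv2.INTER_CUBIC))
print("cam pos",-np.array(c['R']).T@c['t'])
E
```

```text
0 wrist edge y [0.407 0.446 0.   ] tray top-view [0.473 0.443 0.   ] box top-view [0.582 0.432 0.   ] wrist box [0.635 0.434 0.   ]
0.04 wrist edge y [0.419 0.44  0.04 ] tray top-view [0.47  0.426 0.04 ] box top-view [0.574 0.416 0.04 ] wrist box [0.623 0.429 0.04 ]
0.07 wrist edge y [0.428 0.436 0.07 ] tray top-view [0.467 0.414 0.07 ] box top-view [0.569 0.404 0.07 ] wrist box [0.614 0.426 0.07 ]
0.1 wrist edge y [0.437 0.432 0.1  ] tray top-view [0.464 0.402 0.1  ] box top-view [0.564 0.392 0.1  ] wrist box [0.605 0.423 0.1  ]
0.13 wrist edge y [0.446 0.428 0.13 ] tray top-view [0.462 0.39  0.13 ] box top-view [0.558 0.38  0.13 ] wrist box [0.595 0.42  0.13 ]
0.16 wrist edge y [0.455 0.424 0.16 ] tray top-view [0.459 0.378 0.16 ] box top-view [0.553 0.368 0.16 ] wrist box [0.586 0.417 0.16 ]
((323.5937194824219, 267.4750061035156), (108.89678955078125, 115.25052642822266), 85.22542572021484) [0.51947169 0.25466157 0.012     ]
cam pos [0.51968832 0.39398168 0.37467741]
```

View pics/c2.png

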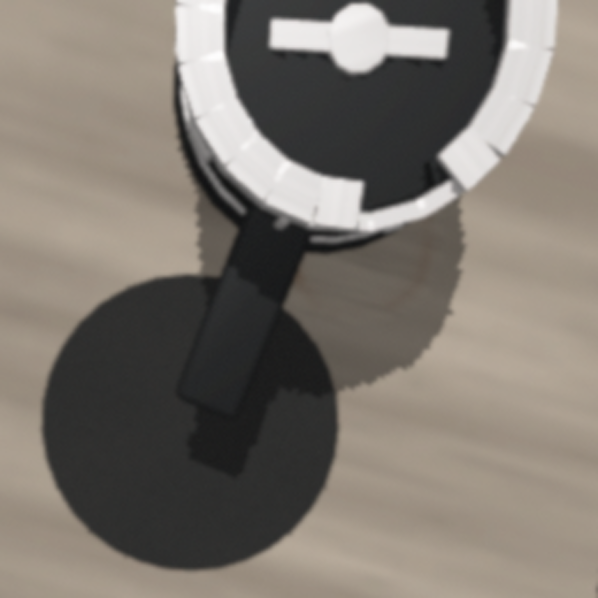

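```bash
python3 - <<'E'
from h import *
import pickle
c,s=pickle.load(open("w2.pkl","rb"));print("mat",ray("wrist",(312.6,183.3),0,c))
E
python3 -m jog '[[[0,0,0],[0.1,1.2,-4],-0.4],[[0,0,0],[0.1,1.4,-8],-0.4],[[0,0,0],[0.1,1.4,-12],-0.4],[[0,0,0],[0.1,1.4,-16],-0.4],[[0,0,0],[0.1,1.4,-19],-0.4],[[0,0,0],[0.1,1.4,-21],-0.4],[[0,0,0],[0.1,1.4,-22.2],-0.4],[[0,0,0],[0.1,1.4,-22.8],-0.4]]'
python3 - <<'E'
from h import *
s=get_state();print(s["tool_pos"],s["ft_force"],s["opening"])
im=get_image("wrist");cv2.imwrite("pics/w4.png",im)
E
```

```text
mat [ 0.51412204 -0.02384585  0.        ]
clock: 4.35
tool_pos: [0.5181, 0.3329, 0.1751]
tool_rot: [-0.0, 0.715, 0.699, -0.001]
ft_force: [-0.4, -0.1, -0.2]
opening: 0.702
[0.51814857 0.33285116 0.1750875 ] [-0.44447073 -0.14427807 -0.23874396] 0.7024851469416042
```

View pics/w4.png

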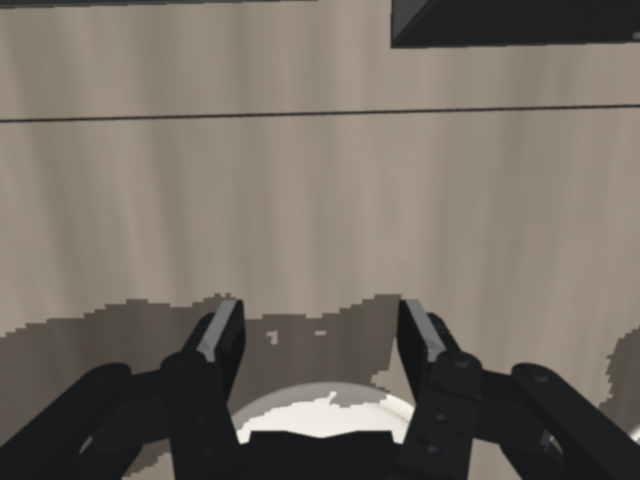

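The fingers are down clear behind the saucer, with its rim at about row 385 between them. Now the push.

```bash

python3 -m jog '[[[0,0,0],[0,-0.8,0],-0.4],[[0,0,0],[0,-1.8,0],-0.4],[[0,0,0],[0,-3,0],-0.4],[[0,0,0],[0,-4.4,0],-0.4],[[0,0,0],[-0.1,-6,0],-0.4],[[0,0,0],[-0.1,-7.6,0],-0.4],[[0,0,0],[-0.1,-9.2,0],-0.4],[[0,0,0],[-0.2,-10.8,0],-0.4]]'
python3 -m jog '[[[0,0,0],[0,-1.6,0],-0.4],[[0,0,0],[0,-3.2,0],-0.4],[[0,0,0],[-0.1,-4.8,0],-0.4],[[0,0,0],[-0.1,-6.4,0],-0.4],[[0,0,0],[-0.1,-8,0],-0.4],[[0,0,0],[-0.1,-9.5,0],-0.4],[[0,0,0],[-0.2,-11,0],-0.4],[[0,0,0],[-0.2,-12.2,0],-0.4]]'
python3 -m jog '[[[0,0,0],[0,-1,0],-0.4],[[0,0,0],[0,-2,0],-0.4],[[0,0,0],[0,-2.8,0],-0.4],[[0,0,0],[-0.1,-3.5,0],-0.4],[[0,0,0],[-0.1,-4,0],-0.4],[[0,0,0],[-0.1,-4.4,0],-0.4],[[0,0,0],[-0.1,-4.7,0],-0.4],[[0,0,0],[-0.1,-4.7,0],-0.4]]'
python3 - <<'E'
from h import *
s=get_state();print(s["tool_pos"],s["ft_force"],s["opening"])
t=get_image("top");cv2.imwrite("pics/top2.png",t);sd=get_image("side")
a=cv2.resize(t[180:330,240:440],(800,600)[:1]+(600,));a=cv2.resize(t[190:330,250:437],(400,300));b=cv2.resize(sd[160:310,240:440],(400,300))
cv2.imwrite("pics/m2.png",np.hstack([a,b]))
E
```

```text
clock: 5.07
tool_pos: [0.5171, 0.2233, 0.178]
tool_rot: [0.001, 0.715, 0.699, 0.001]
ft_force: [-0.1, 0.4, -0.0]
opening: 0.703
clock: 5.73
tool_pos: [0.5146, 0.101, 0.1777]
tool_rot: [0.001, 0.716, 0.698, 0.0]
ft_force: [1.4, 0.9, 0.5]
opening: 0.7
clock: 6.4
tool_pos: [0.5135, 0.0558, 0.1766]
tool_rot: [-0.0, 0.715, 0.699, -0.0]
ft_force: [0.9, 0.4, -0.2]
opening: 0.699
[0.51349216 0.05581555 0.17661753] [ 0.86686097  0.40774715 -0.20724519] 0.699057551411536
```

View pics/m2.png

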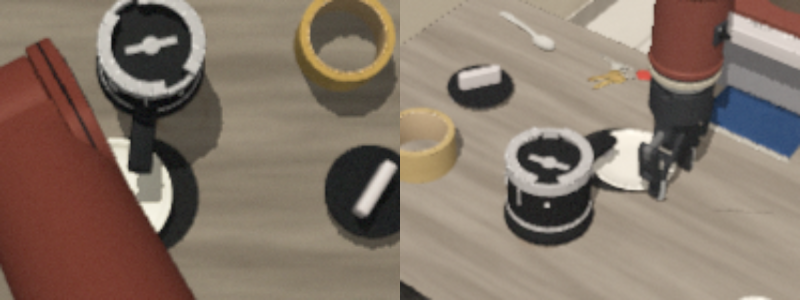

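The saucer's right edge is at about column 330 in the top view, so its centre is near y = -0.003 and it needs about 21 mm more, which agrees with the tool offset. I'll finish the push, back off and check.

```bash

python3 -m jog '[[[0,0,0],[0,-0.5,0],-0.4],[[0,0,0],[0,-1,0],-0.4],[[0,0,0],[0,-1.5,0],-0.4],[[0,0,0],[0,-1.9,0],-0.4],[[0,0,0],[0,-2.1,0],-0.4],[[0,0,0],[0,-2.1,0],-0.4],[[0,0,0],[0,-1,0],-0.4],[[0,0,0],[0,0.5,0],-0.4]]'
python3 -m jog '[[[0,0,0],[0,2,0],-0.4],[[0,0,0],[0,3.5,2],-0.4],[[0,0,0],[0,4,5],-0.4],[[0,0,0],[0,4,9],-0.4],[[0,0,0],[0,4,13],-0.4],[[0,0,0],[0,4,17],-0.4],[[0,0,0],[0,4,20],-0.4],[[0,0,0],[0,4,20],-0.4]]'
python3 - <<'E'
from h import *
import pickle
c=get_calibration("wrist");s=get_state();print(s["tool_pos"],s["ft_force"],s["opening"])
w=get_image("wrist");t=get_image("top");cv2.imwrite("pics/top3.png",t);cv2.imwrite("pics/w5.png",w);pickle.dump((c,s),open("w5.pkl","wb"))
cv2.imwrite("pics/m3.png",np.hstack([cv2.resize(t[190:330,250:437],(400,300)),cv2.resize(w,(400,300))]))
for n,im,cc in(("top",t,get_calibration("top")),("wrist",w,c)):
    print(n,proj(n,np.array([.513,-.025,.014]),cc))
E
```

```text
clock: 7.17
tool_pos: [0.5136, 0.0608, 0.1767]
tool_rot: [0.0, 0.716, 0.698, -0.0]
ft_force: [0.5, 0.4, -1.1]
opening: 0.703
clock: 7.83
tool_pos: [0.5145, 0.1035, 0.3832]
tool_rot: [0.003, 0.715, 0.7, 0.003]
ft_force: [0.5, 0.1, -0.6]
opening: 0.7
[0.51452743 0.10351648 0.38323512] [ 0.45105502  0.0892054  -0.5624687 ] 0.6997955991147314
top [313.64350088 279.88216282]
wrist [318.34187458 338.82549206]
```

View pics/m3.png

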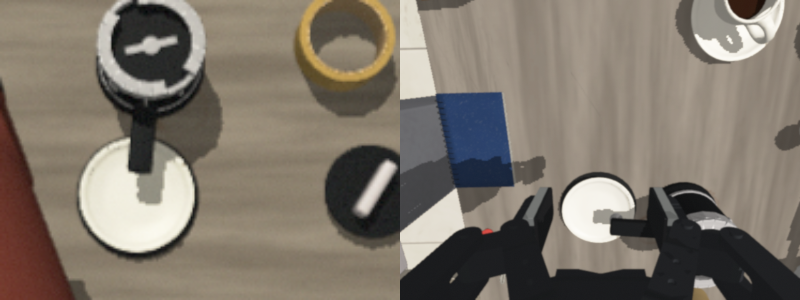

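The saucer is centred on the mat to about 4 mm: top-view centre near (314.3,281.7), against (313.6,279.9) expected. Now over to the lid.

```bash

python3 - <<'E'
from h import *
import pickle
c,_=pickle.load(open("w1.pkl","rb"));im=cv2.imread("pics/w1.png")
g=im.max(2);m=np.zeros_like(g);m[95:212,245:370]=g[95:212,245:370]<50
cc=max(cv2.findContours(m,0,1)[0],key=cv2.contourArea);e=cv2.fitEllipse(cv2.convexHull(cc));print("disc",e,ray("wrist",e[0],.017,c))
m=np.zeros_like(g);r=im[110:210,260:355];m[110:210,260:355]=r.min(2)>150
cc=max(cv2.findContours(m,0,1)[0],key=cv2.contourArea);r=cv2.minAreaRect(cc);print("bar",r,ray("wrist",r[0],.040,c));b=cv2.boxPoints(r);P=[ray("wrist",p,.04,c)[:2] for p in b]
for i in range(4):
    d=P[(i+1)%4]-P[i];print(np.hypot(*d).round(4),np.degrees(np.arctan2(d[1],d[0])).round(1))
E
python3 -m jog '[[[0,0,-7],[0,-2.5,0],-0.4],[[0,0,-14],[0,-5,0],-0.4],[[0,0,-21],[0,-7.5,0],-0.4],[[0,0,-28],[0,-10,0],-0.4],[[0,0,-35],[0,-12.5,0],-0.4],[[0,0,-42],[0,-15,0],-0.4],[[0,0,-49],[0,-17.5,0],-0.4],[[0,0,-56],[0,-20,0],-0.4]]'
python3 -m jog '[[[0,0,-7],[0,-2.5,-1],-0.4],[[0,0,-14],[0,-5,-2],-0.4],[[0,0,-21],[0,-7.5,-4],-0.4],[[0,0,-28],[0,-10,-6],-0.4],[[0,0,-35],[0,-12.5,-8],-0.4],[[0,0,-42],[0,-15,-8],-0.4],[[0,0,-49],[0,-16,-8],-0.4],[[0,0,-56],[0,-16,-8],-0.4]]'
python3 -m jog '[[[0,0,-6],[0,0,0],-0.4],[[0,0,-10],[0,0,0],-0.4],[[0,0,-10],[0,0,0],-0.4],[[0,0,-10],[0,0,0],-0.4],[[0,0,-10],[0,0,0],-0.4],[[0,0,-10],[0,0,0],-0.4],[[0,0,-10],[0,0,0],-0.4],[[0,0,-10],[0,0,0],-0.4]]'
python3 - <<'E'
from h import *
import pickle
c=get_calibration("wrist");s=get_state();print(s["tool_pos"],s["tool_rot"],s["ft_force"],s["opening"])
w=get_image("wrist");cv2.imwrite("pics/w6.png",w);pickle.dump((c,s),open("w6.pkl","wb"))
print(proj("wrist",np.array([.514,-.257,.042]),c))
E
```

```text
disc ((306.71099853515625, 158.6955108642578), (101.28663635253906, 103.93476867675781), 163.58949279785156) [ 0.51533492 -0.25721579  0.017     ]
bar ((305.8276062011719, 161.4310302734375), (14.532958984375, 68.92774963378906), 48.36646270751953) [ 0.5152197  -0.25731196  0.04      ]
0.0577 -33.4
0.0119 -121.4
0.0582 147.0
0.0123 56.4
clock: 8.6
tool_pos: [0.513, -0.0994, 0.3751]
tool_rot: [-0.001, 0.96, 0.279, -0.001]
ft_force: [0.7, 0.2, 0.7]
opening: 0.698
clock: 9.27
tool_pos: [0.5124, -0.2613, 0.294]
tool_rot: [-0.0, 0.978, -0.207, -0.002]
ft_force: [0.5, 0.0, 0.3]
opening: 0.7
clock: 9.93
tool_pos: [0.5134, -0.2587, 0.2966]
tool_rot: [-0.0, 0.958, -0.286, -0.0]
ft_force: [-0.2, 0.5, 0.8]
opening: 0.702
[ 0.51344582 -0.25874489  0.29662925] [-2.31051046e-05  9.58209214e-01 -2.86068349e-01 -3.83106743e-05] [-0.24855292  0.51726874  0.82668665] 0.7023052030808504
[319.32437802 249.6234719 ]
```

View pics/w6.png

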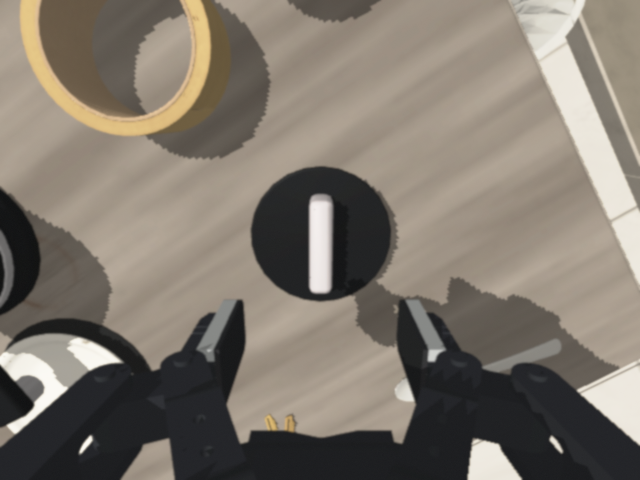

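The bar runs straight up the wrist picture, with its centre near (320,244) and the disc's near (321,233), so the yaw is aligned. I'll refine the position, then descend.

```bash

python3 - <<'E'
from h import *
import pickle
c,s=pickle.load(open("w6.pkl","rb"));im=cv2.imread("pics/w6.png")
g=im.max(2);m=np.zeros_like(g);m[155:312,240:395]=g[155:312,240:395]<45
cc=max(cv2.findContours(m,0,1)[0],key=cv2.contourArea);e=cv2.fitEllipse(cv2.convexHull(cc));print("disc",e,ray("wrist",e[0],.017,c))
m=np.zeros_like(g);m[180:310,300:340]=im[180:310,300:340].min(2)>120
cc=max(cv2.findContours(m,0,1)[0],key=cv2.contourArea);r=cv2.minAreaRect(cc);b=cv2.boxPoints(r);print(r)
for z in(.035,.042):
  print("bar",ray("wrist",r[0],z,c)-s["tool_pos"]);P=[ray("wrist",p,z,c)[:2] for p in b]
  for i in range(2):
    d=P[(i+1)%4]-P[i];print(np.hypot(*d).round(4),np.degrees(np.arctan2(d[1],d[0])).round(1))
E
```

```text
disc ((321.0791015625, 233.9771728515625), (130.64576721191406, 137.10610961914062), 84.61239624023438) [ 0.51560641 -0.25930583  0.017     ]
((319.9999694824219, 243.5), (21.999996185302734, 96.99998474121094), 0.0)
bar [ 0.0017382   0.00050597 -0.26162925]
0.0632 -33.7
0.0131 -123.2
bar [ 0.00357613 -0.00072494 -0.25462925]
0.0613 -33.7
0.0127 -123.2
```

```bash

python3 -m jog '[[[0,0,-0.3],[0.2,0,-3],-0.4],[[0,0,-0.3],[0.2,0,-5.5],-0.4],[[0,0,-0.3],[0.2,0,-7.5],-0.4],[[0,0,-0.3],[0.2,0,-9],-0.4],[[0,0,-0.3],[0.2,0,-10],-0.4],[[0,0,-0.3],[0.2,0,-10.3],-0.4],[[0,0,-0.3],[0.2,0,-10.3],-0.4],[[0,0,-0.3],[0.2,0,-10.3],-0.4]]'
python3 -m jog '[[[0,0,0],[0,0,0],0.2],[[0,0,0],[0,0,0],0.6],[[0,0,0],[0,0,0],1],[[0,0,0],[0,0,0],1],[[0,0,0],[0,0,0],1],[[0,0,0],[0,0,0],1],[[0,0,0],[0,0,0],1],[[0,0,0],[0,0,0],1]]'
python3 -m jog '[[[0,0,0],[0,0,1],1],[[0,0,0],[0,0,3],1],[[0,0,0],[0,0,6],1],[[0,0,0],[0,0,9],1],[[0,0,0],[0,0,12],1],[[0,0,0],[0,0,14],1],[[0,0,0],[0,0,14],1],[[0,0,0],[0,0,14],1]]'
```

```text
clock: 10.65
tool_pos: [0.5159, -0.2589, 0.1945]
tool_rot: [0.0, 0.957, -0.289, 0.001]
ft_force: [0.4, -0.3, -0.1]
opening: 0.703
clock: 11.32
tool_pos: [0.5158, -0.2589, 0.1945]
tool_rot: [0.0, 0.957, -0.289, 0.001]
ft_force: [-0.3, 0.5, 5.7]
opening: 0.15
clock: 11.98
tool_pos: [0.5156, -0.2588, 0.3352]
tool_rot: [0.0, 0.957, -0.289, 0.001]
ft_force: [-0.9, 0.4, -2.1]
opening: 0.151
```

The lid is gripped: opening stopped at 0.15 and the load is about 2 N. Next I'll turn it to the gap line and look straight down on the collar.

```bash

python3 -m jog '[[[0,0,7],[0.9,2,1],1],[[0,0,14],[1.8,4,2],1],[[0,0,21],[2.7,6,3.5],1],[[0,0,28],[3.6,8.5,5],1],[[0,0,35],[4.5,11,6.5],1],[[0,0,42],[5.3,13.5,7.5],1],[[0,0,49],[6.1,15.5,8.5],1],[[0,0,56],[6.9,17.7,8.5],1]]'
python3 -m jog '[[[0,0,6],[0,0,0],1],[[0,0,11],[0,0,0],1],[[0,0,12.6],[0,0,0],1],[[0,0,12.6],[0,0,0],1],[[0,0,12.6],[0,0,0],1],[[0,0,12.6],[0,0,0],1],[[0,0,12.6],[0,0,0],1],[[0,0,12.6],[0,0,0],1]]'
python3 - <<'E'
from h import *
import pickle
c=get_calibration("wrist");s=get_state();print(s["tool_pos"],s["tool_rot"],s["ft_force"],s["opening"])
w=get_image("wrist");cv2.imwrite("pics/w7.png",w);pickle.dump((c,s),open("w7.pkl","wb"))
print(proj("wrist",np.array([.6465,-.0385,.1]),c))
cv2.imwrite("pics/c7.png",cv2.resize(w[0:300,120:520],(800,600),interpolation=cv2.INTER_CUBIC))
E
```

```text
clock: 12.65
tool_pos: [0.5848, -0.0807, 0.4193]
tool_rot: [0.0, 0.98, 0.197, 0.0]
ft_force: [1.0, -0.0, -1.4]
opening: 0.151
clock: 13.32
tool_pos: [0.5844, -0.0818, 0.4185]
tool_rot: [-0.0, 0.954, 0.3, -0.0]
ft_force: [0.3, -0.0, -1.1]
opening: 0.146
[ 0.58440399 -0.08184367  0.41850122] [-9.29339449e-05  9.53783838e-01  3.00493506e-01 -1.84736852e-04] [ 0.32490353 -0.01970528 -1.14199792] 0.14628160952978966
[322.38234991 120.04741846]
```

View pics/c7.png

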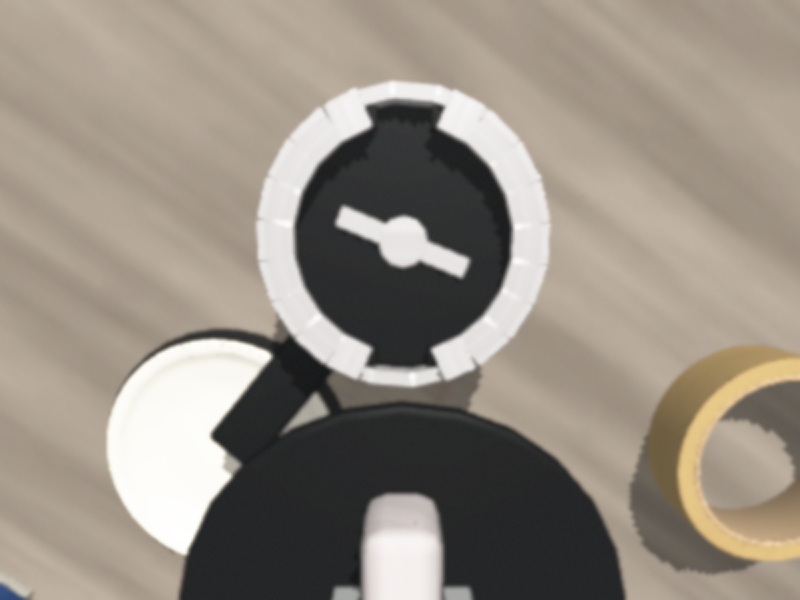

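The collar shows clearly, centred near crop (403,234), with its gaps almost straight up and down: top about (405,100), bottom about (402.5,370). The lid's front edge is at (402,404). Next I'll compute the offsets.

```bash
python3 - <<'E'
from h import *
import pickle
c,s=pickle.load(open("w7.pkl","rb"));im=cv2.imread("pics/w7.png");T=s["tool_pos"]
g=im.min(2);m=np.zeros_like(g);m[30:200,240:402]=g[30:200,240:402]>165
cc=max(cv2.findContours(m,0,1)[0],key=cv2.contourArea);e=cv2.fitEllipse(cv2.convexHull(cc));print("collar fit",e)
yaw=2*np.arctan2(s["tool_rot"][2],s["tool_rot"][1]);tx=np.array([np.cos(yaw),np.sin(yaw)]);ty=np.array([-tx[1],tx[0]])
for px in(e[0],(321.75,117)):
    p=ray("wrist",px,.1,c);print("collar",p,"in tool",(p-T)[:2]@tx,(p-T)[:2]@ty)
q=[ray("wrist",(120+u/2,v/2),.1,c)[:2] for u,v in((405,100),(402.5,370))];d=q[0]-q[1];print("yaw tool",np.degrees(yaw),"gap",np.degrees(np.arctan2(d[1],d[0])))
for z in(.1775,.1835):
    P=[(ray("wrist",(120+u/2,v/2),T[2]-z,c)-T)[:2] for u,v in((402,404),(180,600),(625,600))]
    print("lid",z,[(p@tx).round(4) for p in P],[(p@ty).round(4) for p in P])
# circle fit of lid disc edge, radius fixed 47, dark mask
g=im.max(2);m=np.zeros_like(g);m[200:300,205:440]=g[200:300,205:440]<60
pts=[]
for r in range(215,300,4):
    x=np.where(m[r])[0]
    if len(x): pts+= [(x.min(),r),(x.max(),r)]
from scipy.optimize import least_squares
Q=np.array([(ray("wrist",p,T[2]-.1775,c)-T)[:2] for p in pts]);Q=np.c_[Q@tx,Q@ty]
f=least_squares(lambda v:np.hypot(*(Q-v).T)-.047,[0,0],loss="soft_l1",f_scale=.001);print("lid centre in tool",f.x,np.abs(f.fun).mean())
p=ray("wrist",(120+182/2.,448/2.),.012,c);print("saucer rough",p)
E
```

```text
collar fit ((321.2772521972656, 116.03541564941406), (148.41200256347656, 153.4698028564453), 179.4331512451172)
collar [ 0.64825827 -0.03631784  0.1       ] in tool 0.0784186015739769 0.0007021794250856838
collar [ 0.64791988 -0.0369605   0.1       ] in tool 0.07777294182535764 0.0003695505634715202
yaw tool 34.97449401675694 gap 34.49107811849947
lid 0.1775 [np.float64(0.0456), np.float64(0.0045), np.float64(0.0046)] [np.float64(0.0009), np.float64(0.0467), np.float64(-0.0452)]
lid 0.1835 [np.float64(0.0444), np.float64(0.0016), np.float64(0.0017)] [np.float64(0.0009), np.float64(0.0486), np.float64(-0.0471)]
lid centre in tool [-0.00242053  0.00104226] 0.001123654104548701
saucer rough [ 0.50259152 -0.00477723  0.012     ]
```

```bash

python3 -m jog '[[[0,0,-0.4],[1.2,0.9,-1],1],[[0,0,-0.4],[2.6,1.8,-2.5],1],[[0,0,-0.4],[4,2.8,-4.5],1],[[0,0,-0.4],[5.2,3.6,-6.5],1],[[0,0,-0.4],[6,4.2,-8.5],1],[[0,0,-0.4],[6.4,4.45,-10],1],[[0,0,-0.4],[6.4,4.45,-10.5],1],[[0,0,-0.4],[6.4,4.45,-10.5],1]]'
python3 -m jog '[[[0,0,0],[0,0,-0.4],1],[[0,0,0],[0,0,-0.8],1],[[0,0,0],[0,0,-1.2],1],[[0,0,0],[0,0,-1.5],1],[[0,0,0],[0,0,-1.7],1],[[0,0,0],[0,0,-1.9],1],[[0,0,0],[0,0,-1.9],1],[[0,0,0],[0,0,-1.9],1]]'
```

```text
clock: 14.03
tool_pos: [0.648, -0.0376, 0.3122]
tool_rot: [-0.0, 0.955, 0.297, -0.001]
ft_force: [-0.2, -0.0, -1.6]
opening: 0.146
clock: 14.7
tool_pos: [0.6485, -0.0373, 0.2947]
tool_rot: [-0.0, 0.955, 0.297, -0.0]
ft_force: [-0.1, -0.0, -2.7]
opening: 0.151
```

```bash

python3 -m jog '[[[0,0,0],[0,0,-0.1],1],[[0,0,0],[0,0,-0.2],1],[[0,0,0],[0,0,-0.3],1],[[0,0,0],[0,0,-0.4],1],[[0,0,0],[0,0,-0.5],1],[[0,0,0],[0,0,-0.5],1],[[0,0,0],[0,0,-0.5],1],[[0,0,0],[0,0,-0.5],1]]'
```

```text
clock: 15.37
tool_pos: [0.6485, -0.0373, 0.2897]
tool_rot: [-0.0, 0.955, 0.297, -0.0]
ft_force: [-0.7, 0.3, -0.8]
opening: 0.151
```

No contact so far, with the lid's underside about 95 mm above the worktop and so 5 mm inside the mouth. I'll lower the rest of the way.

```bash

python3 -m jog '[[[0,0,0],[0,0,-0.1],1],[[0,0,0],[0,0,-0.2],1],[[0,0,0],[0,0,-0.3],1],[[0,0,0],[0,0,-0.4],1],[[0,0,0],[0,0,-0.5],1],[[0,0,0],[0,0,-0.6],1],[[0,0,0],[0,0,-0.6],1],[[0,0,0],[0,0,-0.6],1]]'
python3 - <<'E'
from h import *
s=get_state();print(s["tool_pos"],s["ft_force"],s["ft_torque"])
E
```

```text
clock: 16.03
tool_pos: [0.6485, -0.0373, 0.2836]
tool_rot: [-0.0, 0.955, 0.298, -0.0]
ft_force: [0.3, 0.1, -1.4]
opening: 0.147
[ 0.64846692 -0.03725647  0.28363898] [ 0.31092326  0.06736371 -1.40693169] [ 0.03332783 -0.00120405 -0.02962712]
```

```bash

python3 -m jog '[[[0,0,0],[0,0,-0.05],1],[[0,0,0],[0,0,-0.1],1],[[0,0,0],[0,0,-0.1],1],[[0,0,0],[0,0,-0.1],1],[[0,0,0],[0,0,-0.1],1],[[0,0,0],[0,0,-0.1],1],[[0,0,0],[0,0,-0.1],1],[[0,0,0],[0,0,-0.1],1]]'
python3 -m jog '[[[0,0,0],[0,0,-0.05],1],[[0,0,0],[0,0,-0.1],1],[[0,0,0],[0,0,-0.1],1],[[0,0,0],[0,0,-0.1],1],[[0,0,0],[0,0,-0.1],1],[[0,0,0],[0,0,-0.1],1],[[0,0,0],[0,0,-0.1],1],[[0,0,0],[0,0,-0.1],1]]'
python3 - <<'E'
from h import *
s=get_state();print(s["tool_pos"],s["ft_force"],s["ft_torque"])
sd=get_image("side");t=get_image("top");cv2.imwrite("pics/s8.png",sd)
cv2.imwrite("pics/m8.png",np.hstack([cv2.resize(sd[180:300,250:400],(500,400),interpolation=2),cv2.resize(t[225:330,270:360],(300,400))[:, :300]]))
E
```

```text
clock: 16.7
tool_pos: [0.6485, -0.0372, 0.2835]
tool_rot: [0.0, 0.955, 0.297, 0.0]
ft_force: [-3.1, -1.0, 6.8]
opening: 0.149
clock: 17.37
tool_pos: [0.6484, -0.0372, 0.2835]
tool_rot: [0.0, 0.955, 0.297, 0.0]
ft_force: [-7.6, -0.0, 14.0]
opening: 0.147
[ 0.64843268 -0.03716704  0.28350574] [-7.62325116 -0.01741892 13.97432293] [-0.02089179  1.5972163   0.01689153]
```

The lid meets the seat at TCP z = 0.2835, exactly 89 mm above its pick-up height. I'll ease the push a little, then twist the first 20°.

```bash

python3 -m jog '[[[0,0,0],[0,0,0.1],1],[[0,0,-2],[0,0,0.1],1],[[0,0,-5],[0,0,0.1],1],[[0,0,-8],[0,0,0.1],1],[[0,0,-11],[0,0,0.1],1],[[0,0,-14],[0,0,0.1],1],[[0,0,-17],[0,0,0.1],1],[[0,0,-20],[0,0,0.1],1]]'
python3 - <<'E'
from h import *
s=get_state();print(s["tool_pos"],s["ft_force"],s["ft_torque"])
E
```

```text
clock: 18.13
tool_pos: [0.649, -0.0379, 0.2835]
tool_rot: [0.001, 0.992, 0.126, 0.001]
ft_force: [0.2, -2.7, 4.1]
opening: 0.151
[ 0.64902195 -0.03789487  0.28354007] [ 0.24298625 -2.74776618  4.09384945] [-0.54306795 -0.10448995  0.250618  ]
```

```bash

python3 -m jog '[[[0,0,-3],[0,0,0],1],[[0,0,-6],[0,0,0],1],[[0,0,-9],[0,0,0],1],[[0,0,-12],[0,0,0],1],[[0,0,-15],[0,0,0],1],[[0,0,-18],[0,0,0],1],[[0,0,-20],[0,0,0],1],[[0,0,-20],[0,0,0],1]]'
python3 -m jog '[[[0,0,0],[0,0,0],1],[[0,0,0],[0,0,0],1],[[0,0,0],[0,0,0],1],[[0,0,0],[0,0,0],1],[[0,0,0],[0,0,0],1],[[0,0,0],[0,0,0],1],[[0,0,0],[0,0,0],1],[[0,0,0],[0,0,0],1]]'
python3 - <<'E'
from h import *
s=get_state();print(s["tool_pos"],s["ft_force"],s["ft_torque"],np.degrees(2*np.arctan2(s["tool_rot"][2],s["tool_rot"][1])))
sd=get_image("side");t=get_image("top");w=get_image("wrist");cv2.imwrite("pics/w9.png",w)
a=np.hstack([cv2.resize(sd[180:300,250:410],(400,300),interpolation=2),cv2.resize(t[190:330,250:437],(400,300))])
cv2.imwrite("pics/m9.png",np.vstack([a,np.hstack([cv2.resize(w,(400,300)),cv2.resize(w[150:390,160:480],(400,300))])]))
E
```

```text
clock: 18.8
tool_pos: [0.649, -0.0387, 0.2835]
tool_rot: [0.001, 0.999, -0.049, 0.001]
ft_force: [0.1, -5.3, 4.8]
opening: 0.153
clock: 19.47
tool_pos: [0.649, -0.0388, 0.2836]
tool_rot: [0.001, 0.999, -0.047, 0.001]
ft_force: [1.0, -5.5, 4.8]
opening: 0.149
[ 0.64904277 -0.0387511   0.28358289] [ 1.04209015 -5.49123033  4.80903965] [-1.07208754 -0.11776662  0.11162666] -5.432337626496174
```

View pics/m9.png

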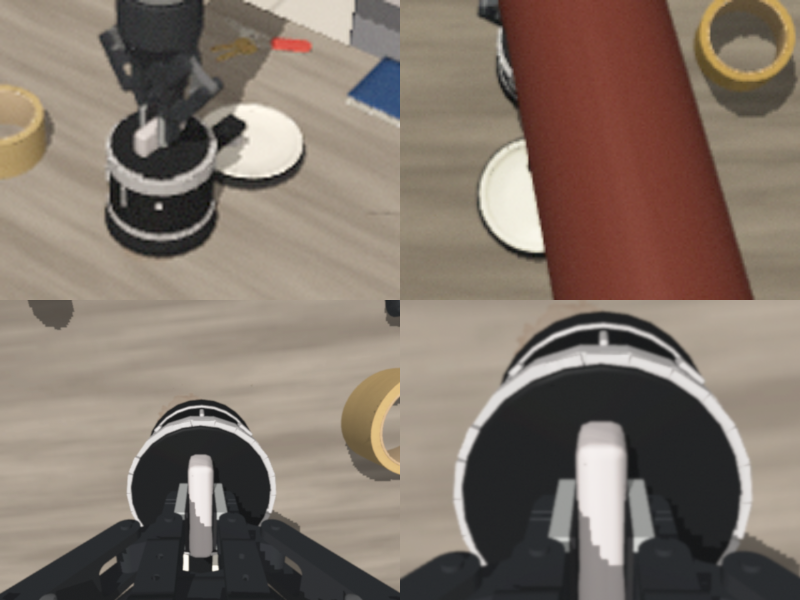

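The lid is flush and its bar points at the rib behind the collar (bar at column 602, rib at 603 in the crop). The saucer sits on the mat, and the force is steady. Handing in.

```bash
python3 -c "
from plant import *
print(get_state()['ft_force'],get_state()['joint_vel'].round(3)); print(hand_in())"
```

```text
[ 0.94084745 -5.23394089  4.62769166] [-0.001 -0.     0.001  0.    -0.001 -0.001  0.   ]
the job is handed in; nothing more can be done
None
```

I slid the saucer onto the mat without lifting it and lowered the lid through the collar gaps. I then twisted it 40° clockwise to the half turn and handed the job in at about 19.6 s with the gripper still holding the lid. The interface gives no verdict, so these are my own last checks:

- **Saucer:** flat, and about 4 mm from the mat's centre in the top view after the push. In the last pictures the arm hid part of it from above, but it looked unmoved.
- **Lid seating:** it met the collar exactly 89 mm above its pick-up height, and the last pictures show it flush.
- **Handle angle:** tool yaw was -5.4° against my estimate of -5.5° for the grinder. In the wrist view the bar lines up with the half-turn rib to within a pixel or so.
- **Ring:** I could not read the ring directly. A lid turn of 0.70 rad puts it at about 0.6–0.7 rad, and the wrist torque of 0.11 N m is close to the 0.14 N m spring value at half turn.
- **Grip and stillness:** the gripper was still closed on the bar (opening 0.15) and joint speeds were about zero. There was a steady push of about 5 N down and 5 N sideways. The sideways part suggests the lid may rest against one side of the collar, which is still inside the 6 mm limit because the play is 2.5 mm.
- **Cup, tape and glass:** nothing touched them that I know of. I did not re-measure their positions at the end.
- **Disagreement:** the top and wrist cameras differed by about 3 mm on the lid and collar positions. I used the wrist camera's values, and the lid went in without catching.

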